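# Load a glaze cartridge at the pump dock

## Robot

A 6-joint arm with a two-finger parallel gripper is mounted at the origin on the work surface. World frame = base frame: x ahead of the robot, y to its left, z up, the work surface at z = 0. Lengths are in m, angles in degrees, forces in N, time in s.
With the tool pointing down it reaches from about 0.4 to 0.925 m from the base axis. Payload 3.4 kg.
Tool frame: the origin (TCP) lies between the finger pads; the fingertips stand 25 mm ahead of it and the grasp point (between the pads) lies 6 mm ahead of it; z points along the fingers, y is the line along which they close (so a half turn about z gives the same grasp; the last joint's range is limited). The gripper opens to 85 mm and grips with 20 to 120 N. Pads are 22 mm wide; open, the fingers measure 114 mm over their backs; the gripper's body (76 mm by 85 mm) begins 54 mm behind the grasp point. The pads swing forward as they close: fully open they stand 13 mm farther back than shut.
Start: joints at [-74.112, 17.578, 86.31, -0, 76.112, -4.211], TCP at [0.198, -0.54, 0.256] pointing down, gripper open.
Joint ranges: [-179.03, 179.03], [-60, 130.46], [8.19, 133.38], [-81.62, 261.62], [5.75, 156.47], [-153.77, 153.77]. Speed limits (degrees/s): [147.25, 147.25, 180, 180, 180, 180].

## Interface

Orientations are given as a 3x3 rotation matrix whose columns are the frame's x, y, z axes.
In Python, from cell import sensors, capture, job_done, outline_of gives the robot as it stands. The module is installed in compiled form; this text tells all that it offers.
- The arm moves only by the tool send_rows, never from a script. Its argument "series" is a list of rows, each a list of 7 numbers: the shift along the world's x, y, z in m, then the turn, a rotation vector about the world's x, y, z in degrees, then the opening in per cent of the stroke, from 0 (shut) to 100 (fully open). In form: [[x, y, z, ax, ay, az, hand], ...]. A call has 1 to 8 rows; each row shifts and turns the commanded pose from where the row before left it; what a row does not reach is not made up. A row lasts 1/8 s, in which the tool goes at most 62.5 mm and 10.7 degrees, less where a joint would pass 70% of its speed; a pose out of reach is approached as far as the arm can. A call is refused whole if a number of a shift passes 0.0625 or a number of a turn 10.7, either way. A call with a gripper value outside its range is refused whole. The fingers move at their own pace and stop on an object; "force" is the grip in N (left out, the last holds). Time passes only in rows, so rows that do not move let the fingers close. It gives the time, the measured TCP pose, the force, the opening and the grip force at its end, in the units of the state.
- sensors.observe(): the state, without advancing time (a new reading comes with each control period).
- capture(name): name is "scene" or "side" or "wrist"; returns a dict with "image" (480x640x3 uint8, red, green, blue), "intrinsics" (3x3 intrinsics, pixels), "rvec" (rotation vector, rad) and "tvec" (3), from world to camera coordinates, as OpenCV has them. Camera axes: x right, y down, z forward; pixel columns grow to the right and rows downward; lengths in m; the calibration is good to about 2 mm. A picture is of the moment at which its call begins. There is no depth.
- job_done(): hands the job in; it is judged then, once.
Trained networks look in the newest picture that a camera, given by its name, has taken for a name from the list of things; names that differ only in an ending like _2 or _b are one class to them, and where a whole thing is asked for, a point or a joint stands for the part that bears it (a point fixed in the world has none). Each returns a list of dicts, best first, with "confidence" (0 to 1); they miss things now and then, are a little off and sometimes report something else, mostly with a low value. They report only what shows in the picture. A call takes as long as a camera call.
- outline_of(target, camera): "pixels" (480x640 bool, what is visible of it) and "location" ([column, row] in pixels, amid what is visible of it).
The state is a dict: "time": time; "q": joint angles; "qvel": joint speeds; "joint_efforts": joint torques, N m; "eef_pos": TCP position; "eef_rot": TCP orientation; "wrist_force": force on the tool from outside, world axes, zero at the start; "ft_torque": the same for the moment, N m; "width": finger opening in m; "gripper_force": force on a finger pad.
Only numpy, scipy, OpenCV 4.12 (cv2) and the standard library are available. Lean on these libraries where they do the work, as an engineer would, in place of code of your own. Each camera call takes 0.05 s, during which the arm holds its last target. There are 200 camera calls.

## Task

Pull the pump console's push-pull knob out to its detent to switch the pump off, and with it still out stand the white cartridge in the dock's pocket and close the hinged clamp so that the cartridge is driven fully home. Then push the knob fully back in. Leave everything else on the table where it is.

Things in the scene. Friction and masses are not known exactly. Their poses are not given: they have to be found in the camera images.
- console: Pump console, a fixed grey box 150 mm wide; its front panel, on the robot's side, slopes 34 degrees up from level. Origin on the table 40 mm in front of the knob's head; x to its back, y along its width. Box from x = 15 to 200 mm. The knob's axis meets the panel at (58, 0, 85) mm. A flat clear hood over it, underside 194 mm above the table, from x = 49 to 200 mm, bars a wide gripper from straight above.
- knob_grip (a point): Centre of the head of the push-pull knob, on the knob's axis; moves with the knob. The head is a plain black cylinder 28 mm across and 28 mm long, on a thin stem. The point's z axis is the knob's axis, pointing out of the panel (up and towards the robot, 34 degrees from vertical); its y axis runs level along the console's width. Pushed in, this point is 32 mm from the panel, the near end of the head 18 mm and the outer end 46 mm.
- knob (a joint): Travel of the knob out of the panel, m: 0 = fully in, 0.020 = fully out at its detent. It snaps to whichever end is nearer once past half-way; about 7 N starts it either way. Starts fully in.
- dock: Cartridge dock, fixed, base plate 150 x 110 mm. Origin: centre of the pocket, on the table; x points to its hinge side (away from the robot at yaw 0), y along the hinge, z up. An open-topped rectangular metal pocket, inside 46 mm (x) by 62 mm (y), its rim flared, top 68 mm above the table. The pocket's floor is a sprung seat 30 mm above the table: it holds a cartridge 8 mm proud until pressed with about 9 N, then snaps down to 22 mm and stays.
- clamp_hinge (a point): Middle of the clamp's hinge line on the dock, fixed, 47 mm along the dock's x from the pocket centre, 105.5 mm above the table. Hinge line along the dock's y, held by two posts 8 mm wide at y = +-34 mm, up to 113 mm above the table.
- clamp_handle (a point): Centre of the clamp's handle: a black bar 12 mm thick, 70 mm long along the hinge direction, at the free end of the flat steel clamp plate (6 mm thick, 44 mm wide), 95 mm from the hinge. Moves with the clamp.
- clamp (a joint): Angle of the clamp, rad: 0 = closed, plate level over the pocket with its underside 102.5 mm above the table, handle on the side away from the hinge; 2.1 = fully open, leaning back past upright (the start). A damped hinge, 0.15 kg: gravity carries it slowly shut below about 1.5 rad and open above it. It comes to rest on a proud cartridge at about 0.2 rad and its handle must then be pressed down (about 5 N) to drive the cartridge home.
- cartridge_mid (a point): Centre of the cartridge, a closed white rectangular plastic tank with a grey band at the top, 40 mm (its x) by 56 mm (its y) by 80 mm tall, about 0.15 kg, standing loose on the table. The point's axes are the cartridge's; its z is up. It fits the dock with its 56 mm side along the dock's y, either way round. Fully home this point is 62 mm above the table over the pocket centre; resting proud, 70 mm.
- jar: Bystander: small round screw-top jar, 44 mm across, 55 mm tall, standing between the console and the dock on the robot's side. Origin at its underside centre.
- mug: Bystander: white mug, 76 mm across, 90 mm tall. Origin at its underside centre.
- brush: Bystander: wooden brush, 200 mm, lying flat. Origin under its middle.
- spatula: Bystander: spatula, 200 mm, lying flat. Origin under its middle.
- bottle: Bystander: closed clear bottle, 60 mm across, 160 mm tall. Origin at its underside centre.

How it is judged:
By the outcome, as a careful person would: the job done as asked, in the order asked, and still so for the second after the job is handed in, with the robot touching nothing.
It also fails if it takes over 72 s, if anything falls off the work surface, if the arm or the gripper's body presses on something with over 40 N, if the wrist force passes 120 N, or if a joint passes its speed limit or range.

## Working session

There is one attempt and no reset: what is moved stays moved. The work goes in short steps, Python scripts to look and compute and a tool call to move; the robot and the scene stay as the last step left them, time stands still between calls to the robot, and variables do not carry over. Pictures are saved under pics/ and viewed, at most 10 in all, crops included, and the job is handed in when it is done.

Besides the shell and the picture viewer there is one more tool, called after "Emit:" in YAML: its name, and indented under it one key for each argument. send_rows: Moves the arm, as the interface text tells. Its arguments: {"type":"object","properties":{"series":{"type":"array"},"force":{"type":"number"}},"required":["series"]}

```bash
mkdir -p pics; cat > h.py <<'E'
import numpy as np, cv2
from cell import sensors, capture, job_done, outline_of
def cam(name):
    c=capture(name); R=cv2.Rodrigues(np.array(c["rvec"],float))[0]; return c,np.array(c["intrinsics"],float),R,np.array(c["tvec"],float).ravel()
def ray(px,K,R,t):
    d=R.T@np.linalg.inv(K)@np.array([px[0],px[1],1.]); return -R.T@t,d
def atz(px,z,K,R,t):
    o,d=ray(px,K,R,t); return o+d*(z-o[2])/d[2]
def proj(P,K,R,t):
    p=(np.atleast_2d(P)@R.T+t)@K.T; return p[:,:2]/p[:,2:]
def save(n,img): cv2.imwrite(f"pics/{n}.png",cv2.cvtColor(img,cv2.COLOR_RGB2BGR))
E
python3 - <<'E'
from h import *
np.set_printoptions(precision=4,suppress=True)
for n in ["scene","side","wrist"]:
    c,K,R,t=cam(n); save(n+"0",c["image"]); print(n,"cam at",-R.T@t,"fwd",R[2],K[0,0])
    for o in ["console","knob_grip","dock","clamp_handle","cartridge_mid","jar","mug","bottle","brush","spatula"]:
        r=outline_of(o,n)
        print(o,[(round(x["confidence"],2),np.round(x["location"]).tolist(),int(x["pixels"].sum())) for x in r[:2]])
s=sensors.observe(); print(s["time"],s["eef_pos"],s["eef_rot"])
E
```

```text
scene cam at [1.2925 0.4177 0.8696] fwd [-0.6417 -0.3437 -0.6856] 492.5852691563068
console [(0.98, [267.0, 233.0], 8339)]
knob_grip []
dock [(0.8, [409.0, 302.0], 2934), (0.25, [413.0, 279.0], 536)]
clamp_handle [(0.61, [408.0, 277.0], 537)]
cartridge_mid [(0.58, [187.0, 192.0], 793)]
jar [(0.7, [367.0, 237.0], 395)]
mug [(0.98, [180.0, 230.0], 1377), (0.2, [501.0, 342.0], 1939)]
bottle [(0.59, [504.0, 343.0], 1820)]
brush [(0.55, [143.0, 232.0], 757)]
spatula [(0.91, [517.0, 285.0], 1180), (0.41, [181.0, 232.0], 1364)]
side cam at [1.4248 0.6819 0.9224] fwd [-0.6519 -0.4771 -0.5894] 555.8369171274435
console [(0.9, [281.0, 255.0], 7050)]
knob_grip []
dock [(0.76, [402.0, 320.0], 2940)]
clamp_handle [(0.81, [401.0, 293.0], 502), (0.67, [373.0, 264.0], 360)]
cartridge_mid [(0.92, [214.0, 219.0], 691), (0.61, [203.0, 254.0], 1169)]
jar [(0.95, [374.0, 262.0], 381)]
mug [(0.79, [200.0, 254.0], 1198)]
bottle [(0.77, [482.0, 361.0], 1814), (0.43, [202.0, 254.0], 1165)]
brush [(0.56, [164.0, 252.0], 603)]
spatula [(0.83, [516.0, 316.0], 1085)]
wrist cam at [ 0.2638 -0.5165  0.3741] fwd [-0.2575 -0.0946 -0.9616] 414.8186120424713
console []
knob_grip []
dock []
clamp_handle []
cartridge_mid []
jar []
mug []
bottle []
brush []
spatula []
1.65 [ 0.1976 -0.54    0.2563] [[ 0.9391  0.3437  0.    ]
 [ 0.3437 -0.9391  0.    ]
 [ 0.     -0.     -1.    ]]
```

View pics/scene0.png

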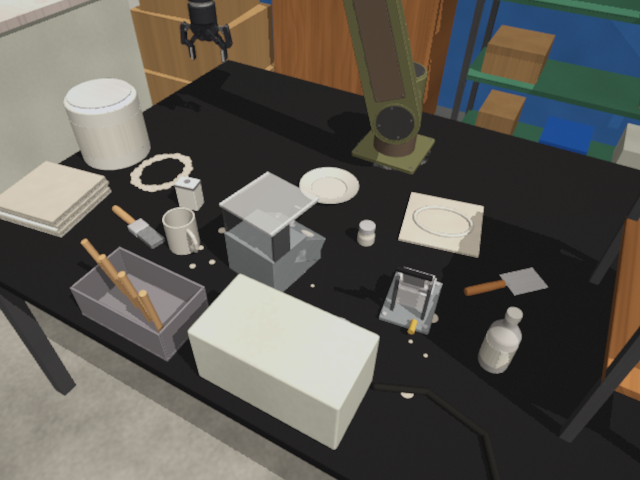

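View pics/side0.png

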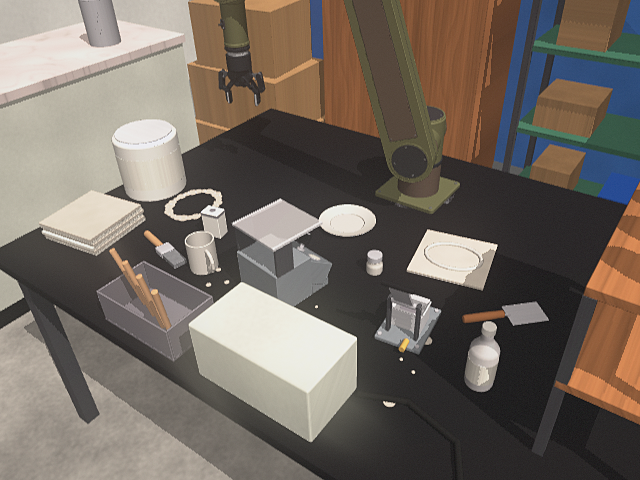

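```bash
python3 - <<'E'
from h import *
np.set_printoptions(precision=4,suppress=True)
cs={n:cam(n) for n in ["scene","side"]}
for n in cs:
    c,K,R,t=cs[n]; print(n)
    for o,z in [("cartridge_mid",.04),("jar",.0275),("dock",.05),("mug",.045),("console",.09)]:
        r=outline_of(o,n)
        if r: print(o,atz(r[0]["location"],z,K,R,t))
def tri(a,b):
    A=[];y=[]
    for n,p in (("scene",a),("side",b)):
        c,K,R,t=cs[n]; o,d=ray(p,K,R,t); d/=np.linalg.norm(d); P=np.eye(3)-np.outer(d,d); A.append(P); y.append(P@o)
    return np.linalg.lstsq(np.vstack(A),np.hstack(y),rcond=None)[0]
for nm,a,b in [("hood nearL",(266,177),(280,201)),("hood right",(317,203),(322,227)),("hood bottom",(271,239),(272,249)),("hood left",(224,198),(233,234))]:
    print(nm,tri(a,b), atz(a,.197,*cs["scene"][1:]),atz(b,.197,*cs["side"][1:]))
for n in cs:
    c=cs[n][0]["image"]
    cr={"scene":(170,160,460,340),"side":(190,190,460,360)}[n]
    cr=c[cr[1]:cr[3],cr[0]:cr[2]]; save(n+"crop",cv2.resize(cr,None,fx=2.7,fy=2.7,interpolation=cv2.INTER_CUBIC))
E
```

```text
scene
cartridge_mid [ 0.5413 -0.3754  0.04  ]
jar [0.4421 0.1045 0.0275]
dock [0.6061 0.284  0.05  ]
mug [ 0.6758 -0.2884  0.045 ]
console [ 0.6055 -0.0787  0.09  ]
side
cartridge_mid [ 0.5273 -0.3701  0.04  ]
jar [0.4243 0.103  0.0275]
dock [0.6046 0.2783 0.05  ]
mug [ 0.6709 -0.2933  0.045 ]
console [0.6334 0.2951 0.09  ]
hood nearL [ 0.5363 -0.1167  0.1907] [ 0.551  -0.1109  0.197 ] [ 0.5356 -0.1118  0.197 ]
hood right [0.538  0.0162 0.1659] [0.5743 0.0342 0.197 ] [0.5714 0.0429 0.197 ]
hood bottom [0.7312 0.0236 0.2204] [0.7169 0.0092 0.197 ] [0.7019 0.0012 0.197 ]
hood left [ 0.5946 -0.219   0.1055] [ 0.6595 -0.1478  0.197 ] [ 0.7069 -0.1109  0.197 ]
```

View pics/scenecrop.png

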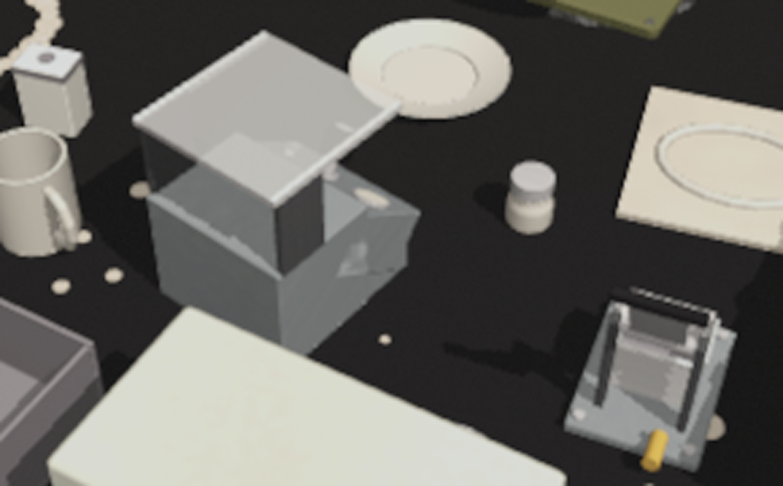

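Emit:
send_rows:
  series:
    - [0.031, 0.021, 0.01, 0, 0, 10.5, 100]
    - [0.031, 0.021, 0.01, 0, 0, 10.5, 100]
    - [0.031, 0.021, 0.01, 0, 0, 10.5, 100]
    - [0.031, 0.021, 0.01, 0, 0, 10.5, 100]
    - [0.031, 0.021, 0.01, 0, 0, 10.5, 100]
    - [0.031, 0.021, 0.01, 0, 0, 10.5, 100]
    - [0.031, 0.021, 0.01, 0, 0, 10.5, 100]
    - [0.031, 0.021, 0.01, 0, 0, 10.5, 100]

```text
time: 3.25
eef_pos: [0.4465, -0.3712, 0.3367]
eef_rot: [[-0.249, 0.968, 0.0], [0.968, 0.249, -0.0], [-0.0, 0.0, -1.0]]
wrist_force: [1.5, 0.4, 0.3]
width: 0.0856
gripper_force: 0.0
```

```bash
python3 - <<'E'
from h import *
np.set_printoptions(precision=4,suppress=True)
s=sensors.observe(); print(s["time"],s["eef_pos"],s["eef_rot"],s["q"])
c,K,R,t=cam("wrist"); save("w1",c["image"]); print(-R.T@t,R[2])
r=outline_of("cartridge_mid","wrist")
for x in r[:2]:
    print(x["confidence"],x["location"],x["pixels"].sum(),atz(x["location"],.06,K,R,t))
# hood fit from scene
c,K,R,t=cam("scene")
px=np.array([(268.1,171.9),(318.1,198.9),(271.9,235.2),(220,204.4)])
for p in px: print(atz(p,.199,K,R,t), atz(p,.194,K,R,t))
E
```

```text
3.25 [ 0.4465 -0.3712  0.3367] [[-0.2495  0.9684  0.0001]
 [ 0.9684  0.2495 -0.0002]
 [-0.0002  0.0001 -1.    ]] [-43.9042  15.1995  78.1279  -0.0023  86.661  -58.3514]
[ 0.43   -0.3042  0.4545] [ 0.0688 -0.2662 -0.9615]
0.8 [413.0, 224.3] 3477 [ 0.5363 -0.374   0.06  ]
[ 0.5345 -0.1158  0.199 ] [ 0.5288 -0.1198  0.194 ]
[0.5631 0.0307 0.199 ] [0.5576 0.0278 0.194 ]
[0.7085 0.006  0.199 ] [0.7042 0.003  0.194 ]
[ 0.6829 -0.1405  0.199 ] [ 0.6784 -0.1446  0.194 ]
```

Emit:
send_rows:
  series:
    - [0.001, 0.043, 0, 0, 0, 8.2, 100]
    - [0.001, 0.043, 0, 0, 0, 8.2, 100]
    - [0.001, 0.043, 0, 0, 0, 8.2, 100]
    - [0.001, 0.043, 0, 0, 0, 8.2, 100]
    - [0.001, 0.043, 0, 0, 0, 8.2, 100]
    - [0.001, 0.043, 0, 0, 0, 8.2, 100]
    - [0.001, 0.043, 0, 0, 0, 8.2, 100]
    - [0.001, 0.043, 0, 0, 0, 8.2, 100]

```text
time: 4.4
eef_pos: [0.4528, -0.0277, 0.336]
eef_rot: [[-0.984, 0.177, -0.001], [0.177, 0.984, -0.001], [0.0, -0.001, -1.0]]
wrist_force: [-0.6, -0.4, 0.1]
width: 0.0851
gripper_force: 0.0
```

```bash
python3 - <<'E'
from h import *
np.set_printoptions(precision=4,suppress=True)
s=sensors.observe(); print(s["time"],s["eef_pos"],s["eef_rot"],s["q"])
c,K,R,t=cam("wrist"); print(-R.T@t,R[2])
for n in ["knob_grip","console","dock","jar"]:
  for x in outline_of(n,"wrist")[:2]:
    ys,xs=np.nonzero(x["pixels"])
    print(n,x["confidence"],x["location"],x["pixels"].sum(),[xs.min(),xs.max(),ys.min(),ys.max()])
print(proj([[.540,-.0409,.1115]],K,R,t))
np.savez("w2.npz",K=K,R=R,t=t); save("w2",c["image"])
E
```

```text
4.4 [ 0.4528 -0.0277  0.336 ] [[-0.9841  0.1774 -0.0006]
 [ 0.1774  0.9841 -0.0006]
 [ 0.0005 -0.0007 -1.    ]] [ -8.8096   4.4223  91.9199  -0.0407  83.6862 -88.5851]
[ 0.3852 -0.0157  0.4539] [ 0.2699 -0.0496 -0.9616]
knob_grip 0.57 [323.9, 303.1] 874 [np.int64(310), np.int64(341), np.int64(286), np.int64(320)]
console 0.85 [325.2, 361.4] 31962 [np.int64(217), np.int64(434), np.int64(257), np.int64(450)]
dock 0.73 [448.1, 151.5] 1919 [np.int64(421), np.int64(475), np.int64(129), np.int64(173)]
dock 0.65 [600.9, 239.4] 11172 [np.int64(548), np.int64(639), np.int64(164), np.int64(324)]
jar 0.67 [448.1, 153.7] 2031 [np.int64(421), np.int64(476), np.int64(129), np.int64(173)]
[[328.8387 306.0966]]
```

View pics/w2.png

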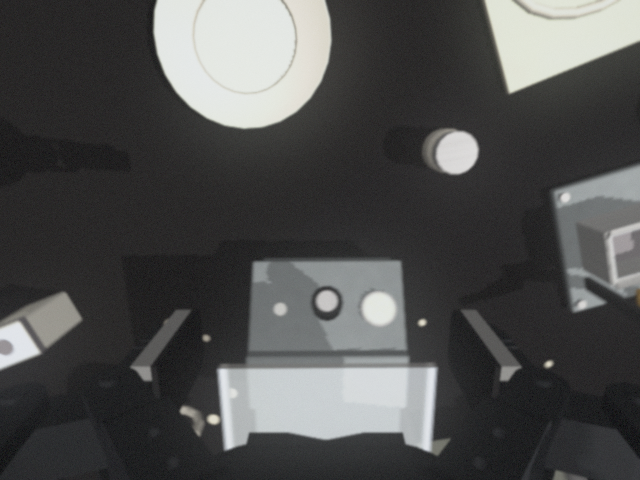

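View pics/w1.png

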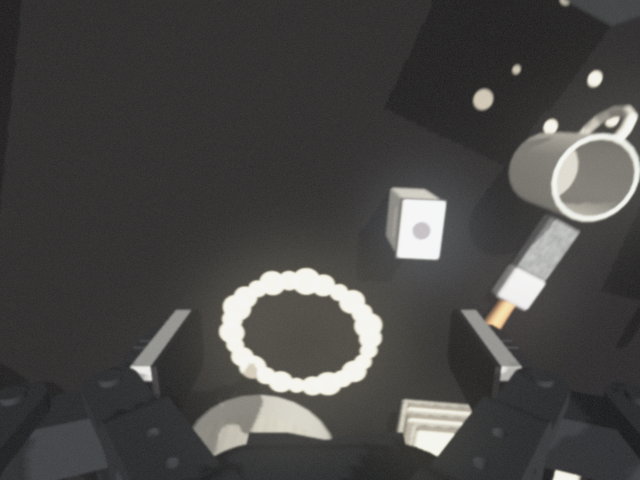

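```bash
python3 - <<'E'
from h import *
np.set_printoptions(precision=4,suppress=True)
d=np.load("w2.npz"); K,R,t=d["K"],d["R"],d["t"]
a=np.radians(-10.2); X=np.array([np.cos(a),np.sin(a)]);Y=np.array([-X[1],X[0]])
for n,p,z,x in [("edgeL",(252,262),.056,.015),("edgeR",(401,261),.056,.015),("hoodL",(219,367),.199,.049),("hoodR",(437,366),.199,.049),("hoodmid",(328,366.5),.199,.049),("edgemid",(326.5,261.5),.056,.015),("knobtop",(326,300.5),.1231,.0323),("knobmask",(325.5,302.5),.1115,.040)]:
    P=atz(p,z,K,R,t); print(n,P,"origin->",P[:2]-x*X, "axis yaw")
# jar, dock pocket rough
print("jar",atz((456,152),.055,K,R,t))
d1=None
E
```

```text
edgeL [ 0.5036 -0.1129  0.056 ] origin-> [ 0.4889 -0.1103] axis yaw
edgeR [0.5292 0.0354 0.056 ] origin-> [0.5145 0.0381] axis yaw
hoodL [ 0.5324 -0.1181  0.199 ] origin-> [ 0.4842 -0.1095] axis yaw
hoodR [0.5585 0.0319 0.199 ] origin-> [0.5103 0.0405] axis yaw
hoodmid [ 0.5455 -0.0431  0.199 ] origin-> [ 0.4973 -0.0344] axis yaw
edgemid [ 0.5164 -0.0387  0.056 ] origin-> [ 0.5017 -0.0361] axis yaw
knobtop [ 0.5291 -0.0415  0.1231] origin-> [ 0.4974 -0.0358] axis yaw
knobmask [ 0.536  -0.0432  0.1115] origin-> [ 0.4967 -0.0361] axis yaw
jar [0.4315 0.1003 0.055 ]
```

Emit:
send_rows:
  series:
    - [0.0064, -0.0011, -0.0338, -1.46, -8.37, 0, 55]
    - [0.0064, -0.0011, -0.0338, -1.46, -8.37, 0, 55]
    - [0.0064, -0.0011, -0.0338, -1.46, -8.37, 0, 55]
    - [0.0064, -0.0011, -0.0338, -1.46, -8.37, 0, 55]
    - [0.0138, -0.0024, -0.0207, 0, 0, 0, 55]
    - [0.0138, -0.0024, -0.0207, 0, 0, 0, 55]
    - [0, 0, 0, 0, 0, 0, 55]

```text
time: 5.52
eef_pos: [0.5062, -0.0395, 0.1662]
eef_rot: [[-0.84, 0.182, 0.51], [0.157, 0.983, -0.093], [-0.519, 0.002, -0.855]]
wrist_force: [-0.7, 0.6, 0.6]
width: 0.0469
gripper_force: 0.0
```

```bash
python3 - <<'E'
from h import *
np.set_printoptions(precision=4,suppress=True)
s=sensors.observe(); print(s["time"],s["eef_pos"],s["eef_rot"],s["width"],s["wrist_force"])
c,K,R,t=cam("wrist"); save("w3",c["image"])
for x in outline_of("knob_grip","wrist")[:2]:
    ys,xs=np.nonzero(x["pixels"]); print(x["confidence"],x["location"],x["pixels"].sum(),[xs.min(),xs.max(),ys.min(),ys.max()])
k=np.array([.5379,-.0426,.1115]);n=np.array([-.5509,.0961,.829])
print(proj([k,k+.014*n,s["eef_pos"],s["eef_pos"]+.035*s["eef_rot"][:,2]],K,R,t))
E
```

```text
5.525 [ 0.5062 -0.0395  0.1662] [[-0.8405  0.1824  0.5103]
 [ 0.1569  0.9832 -0.0931]
 [-0.5187  0.0018 -0.855 ]] 0.046871650551033116 [-0.7268  0.6329  0.5744]
0.73 [328.1, 275.3] 3741 [np.int64(298), np.int64(361), np.int64(240), np.int64(313)]
[[331.6852 275.5629]
 [332.0088 285.4966]
 [326.3311 349.2019]
 [326.168  303.3941]]
```

View pics/w3.png

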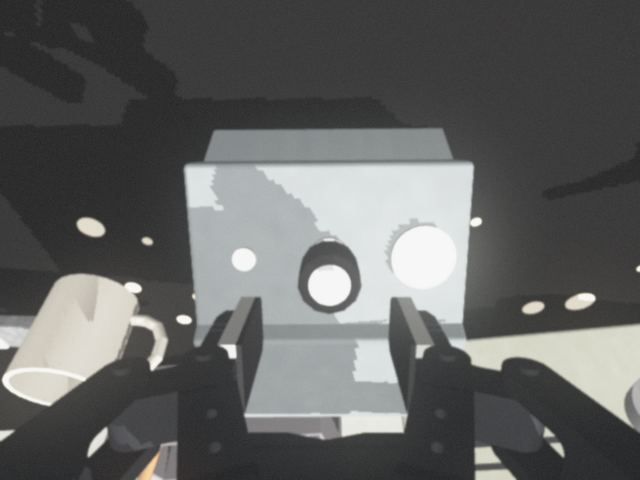

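Emit:
send_rows:
  series:
    - [0.0067, -0.001, -0.012, -0.2, -1.4, 0.3, 55]
    - [0.0067, -0.001, -0.012, -0.2, -1.4, 0.3, 55]
    - [0.0067, -0.001, -0.012, 0, 0, 0, 55]
    - [0.0067, -0.001, -0.012, 0, 0, 0, 55]
    - [0, 0, 0, 0, 0, 0, 55]
  force: 50

```text
time: 6.25
eef_pos: [0.5386, -0.0416, 0.1335]
eef_rot: [[-0.824, 0.17, 0.541], [0.143, 0.985, -0.092], [-0.548, 0.002, -0.836]]
wrist_force: [-0.1, -0.1, 0.4]
width: 0.0469
gripper_force: 0.0
```

Emit:
send_rows:
  series:
    - [0, 0, 0, 0, 0, 0, 20]
    - [0, 0, 0, 0, 0, 0, 20]
    - [0, 0, 0, 0, 0, 0, 20]
    - [0, 0, 0, 0, 0, 0, 20]
  force: 50

```text
time: 6.75
eef_pos: [0.5365, -0.0429, 0.1337]
eef_rot: [[-0.824, 0.172, 0.539], [0.144, 0.985, -0.093], [-0.547, 0.001, -0.837]]
wrist_force: [-4.1, -13.0, 5.2]
width: 0.0249
gripper_force: 48.4
```

Emit:
send_rows:
  series:
    - [0, 0, 0, 0, 0, 0, 55]
    - [0, 0, 0, 0, 0, 0, 55]
    - [0, 0, 0, 0, 0, 0, 55]

```text
time: 7.12
eef_pos: [0.5366, -0.041, 0.1329]
eef_rot: [[-0.825, 0.17, 0.539], [0.143, 0.985, -0.091], [-0.546, 0.002, -0.837]]
wrist_force: [0.5, -0.6, -0.2]
width: 0.0469
gripper_force: 0.0
```

```bash
python3 - <<'E'
from h import *
np.set_printoptions(precision=4,suppress=True)
s=sensors.observe(); print(s["time"],s["eef_pos"],s["eef_rot"],s["width"],s["wrist_force"],s["q"],s["joint_efforts"],s["qvel"])
E
```

```text
7.125 [ 0.5366 -0.041   0.1329] [[-0.8252  0.1697  0.5388]
 [ 0.1432  0.9855 -0.0911]
 [-0.5464  0.002  -0.8375]] 0.04689969117872805 [ 0.4874 -0.5566 -0.2235] [ -8.4756  15.3469 125.7597  -6.0545   5.8071 -82.8306] [ -0.0879 -33.1299 -15.092   -0.0408  -3.2853  -0.0001] [ 0.0441  0.2412 -0.0637 -0.027  -0.0487  0.0274]
```

```bash
cat > kin.py <<'E'
import numpy as np
from scipy.optimize import least_squares
D=[((4.4223,91.9199,83.6862),(.4536,.336)),((15.1995,78.1279,86.661),(.5806,.3367)),((17.578,86.31,76.112),(.5752,.2563)),((15.3469,125.7597,5.8),(.5382,.1329))]
def fk(p,q):
    r0,z0,L1,L2,Lt=p; a=np.radians(q[0]);b=a+np.radians(q[1]);c=b+np.radians(q[2])
    return np.array([r0+L1*np.sin(a)+L2*np.sin(b)+Lt*np.sin(c), z0+L1*np.cos(a)+L2*np.cos(b)+Lt*np.cos(c)])
f=least_squares(lambda p:np.hstack([fk(p,q)-x for q,x in D]),[0,.3,.4,.35,.2],x_scale=.1)
P=f.x
E
python3 - <<'E'
from kin import *
np.set_printoptions(precision=4,suppress=True)
print(P,f.fun)
def ik(r,z,th):
    s=least_squares(lambda q:np.r_[fk(P,q)-[r,z],(sum(q)-(180-th))/100],[10,120,20]); return s.x,s.cost
K=np.array([.5376,.1115])
for th in range(10,45,4):
  for out in (.008,.013,.030):
    t=np.array([np.sin(np.radians(th)),-np.cos(np.radians(th))]); n=np.array([-.5592,.829])
    g=K+n*(out-.006); tcp=g-.006*t
    print(th,out,*ik(*tcp,th))
E
```

```text
[ 0.0949 -0.0826  0.6098  0.3148  0.1563] [ 0.0011 -0.0017 -0.0115 -0.0054  0.0094  0.0106  0.001  -0.0034]
10 0.008 [ 18.3089 116.8754  34.8157] 8.972965584724787e-18
10 0.013 [ 17.7923 116.7649  35.4427] 7.473313904901217e-18
10 0.03 [ 16.0492 116.3278  37.623 ] 2.639746628503844e-18
14 0.008 [ 17.6673 118.6814  29.6513] 8.988342473646243e-19
14 0.013 [ 17.1402 118.5618  30.298 ] 7.268790104715006e-19
14 0.03 [ 15.3614 118.0931  32.5454] 2.318613550973523e-19
18 0.008 [ 17.1117 120.5418  24.3466] 1.1170890783467065e-19
18 0.013 [ 16.5728 120.414   25.0133] 8.112218887772955e-20
18 0.03 [ 14.7542 119.9163  27.3295] 1.7275079006268856e-20
22 0.008 [ 16.6518 122.4525  18.8957] 5.445404133360112e-20
22 0.013 [ 16.0999 122.3172  19.5829] 3.0451582262024427e-20
22 0.03 [ 14.2372 121.7931  21.9697] 2.431412231374064e-21
26 0.008 [ 16.2983 124.4092  13.2925] 2.667563604257584e-19
26 0.013 [ 15.7321 124.2673  14.0006] 1.1666123251002497e-19
26 0.03 [ 13.8207 123.7195  16.4598] 3.4876200174323546e-21
30 0.008 [ 16.0623 126.4076   7.53  ] 4.433281751456451e-18
30 0.013 [ 15.4805 126.26     8.2595] 1.8937270393301416e-18
30 0.03 [ 13.5158 125.6913  10.7929] 5.360286650429169e-20
34 0.008 [ 15.9557 128.4435   1.6009] 8.520142440558007e-17
34 0.013 [ 15.3568 128.291    2.3522] 3.898100860851011e-17
34 0.03 [ 13.3339 127.7045   4.9617] 1.6836682002895717e-18
38 0.008 [ 15.9906 130.5122  -4.5027] 1.354993015291864e-15
38 0.013 [ 15.3734 130.3559  -3.7292] 6.796134757333553e-16
38 0.03 [ 13.2872 129.7546  -1.0419] 4.606692677249183e-17
42 0.008 [ 16.1798 132.609  -10.7888] 1.71655020757376e-14
42 0.013 [ 15.5428 132.45    -9.9929] 9.343525072837871e-15
42 0.03 [ 13.3886 131.8375  -7.226 ] 9.272316961928e-16
```

Emit:
send_rows:
  series:
    - [-0.0057, -0.0019, 0.005, 0.86, 4.9, 0, 55]
    - [0, 0, 0, 0, 0, 0, 55]

```text
time: 7.38
eef_pos: [0.5333, -0.0434, 0.1394]
eef_rot: [[-0.866, 0.171, 0.469], [0.151, 0.985, -0.079], [-0.476, 0.003, -0.879]]
wrist_force: [0.1, -0.2, 0.3]
width: 0.0467
gripper_force: 0.0
```

Emit:
send_rows:
  series:
    - [-0.0012, 0, -0.0084, 0, 0, 0, 55]
    - [-0.0012, 0, -0.0084, 0, 0, 0, 55]
    - [0, 0, 0, 0, 0, 0, 55]

```text
time: 7.75
eef_pos: [0.5269, -0.0429, 0.1191]
eef_rot: [[-0.87, 0.17, 0.462], [0.151, 0.985, -0.078], [-0.468, 0.002, -0.884]]
wrist_force: [0.2, -0.6, 0.1]
width: 0.0472
gripper_force: 0.0
```

Emit:
send_rows:
  series:
    - [0.003, 0, 0.002, 0, 0, 0, 55]
    - [0, 0, 0, 0, 0, 0, 20]
    - [0, 0, 0, 0, 0, 0, 20]
    - [0, 0, 0, 0, 0, 0, 20]
    - [0, 0, 0, 0, 0, 0, 20]
  force: 60

```text
time: 8.38
eef_pos: [0.5324, -0.0428, 0.1239]
eef_rot: [[-0.868, 0.17, 0.467], [0.151, 0.985, -0.078], [-0.474, 0.003, -0.881]]
wrist_force: [-0.7, 6.4, 2.6]
width: 0.0263
gripper_force: 58.8
```

Emit:
send_rows:
  series:
    - [-0.0039, 0.0007, 0.0058, 0, 0, 0, 20]
    - [-0.0039, 0.0007, 0.0058, 0, 0, 0, 20]
    - [-0.0039, 0.0007, 0.0058, 0, 0, 0, 20]
    - [0, 0, 0, 0, 0, 0, 20]

```text
time: 8.88
eef_pos: [0.5213, -0.0409, 0.1407]
eef_rot: [[-0.868, 0.17, 0.467], [0.151, 0.985, -0.078], [-0.473, 0.003, -0.881]]
wrist_force: [6.0, 4.9, -5.8]
width: 0.0257
gripper_force: 71.7
```

Emit:
send_rows:
  series:
    - [0, 0, 0, 0, 0, 0, 55]
    - [0, 0, 0, 0, 0, 0, 55]
    - [0, 0, 0, 0, 0, 0, 55]
    - [-0.0125, 0.002, 0.021, 0, 0, 0, 55]
    - [-0.0125, 0.002, 0.021, 0, 0, 0, 55]
    - [-0.0125, 0.002, 0.021, 0, 0, 0, 55]
    - [0, 0, 0, 0, 0, 0, 55]

```text
time: 9.75
eef_pos: [0.4825, -0.0352, 0.2052]
eef_rot: [[-0.867, 0.17, 0.468], [0.151, 0.985, -0.079], [-0.475, 0.002, -0.88]]
wrist_force: [0.7, -0.0, 0.6]
width: 0.0468
gripper_force: 0.0
```

```bash
python3 - <<'E'
from h import *
np.set_printoptions(precision=4,suppress=True)
s=sensors.observe(); print(s["time"],s["eef_pos"],s["q"])
c,K,R,t=cam("wrist"); im=c["image"]
for x in outline_of("knob_grip","wrist")[:2]:
    ys,xs=np.nonzero(x["pixels"]); print(x["confidence"],x["location"],x["pixels"].sum(),[xs.min(),xs.max(),ys.min(),ys.max()])
k=np.array([.5376,-.0441,.1115]);n=np.array([-.5509,.0961,.829])
print(proj([k+.014*n,k+.034*n,k-.014*n,k+.006*n],K,R,t)); save("w4",im[100:450,150:500])
E
```

```text
9.75 [ 0.4825 -0.0352  0.2052] [ -8.9704   3.3979 121.4648  -0.6438  26.786  -88.6288]
0.88 [326.9, 264.0] 2707 [np.int64(300), np.int64(355), np.int64(235), np.int64(296)]
[[326.8915 262.7616]
 [327.1296 271.9552]
 [326.6207 252.3074]
 [326.8076 259.5212]]
```

View pics/w4.png

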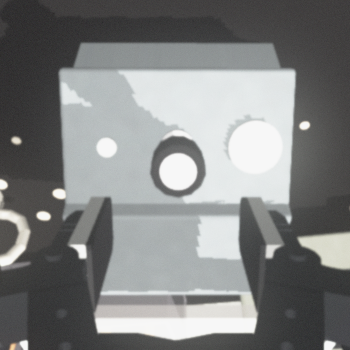

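Emit:
send_rows:
  series:
    - [0.004, 0.03, 0.03, 0.6, 3.45, 0, 100]
    - [0.01, 0.04, 0.03, 0.6, 3.45, 0, 100]
    - [0.017, 0.04, 0.025, 0.6, 3.45, 0, 100]
    - [0.018, 0.04, 0.025, 0.6, 3.45, 0, 100]
    - [0.018, 0.04, 0.02, 0.6, 3.45, 0, 100]
    - [0.018, 0.04, 0.02, 0.6, 3.45, 0, 100]
    - [0.018, 0.04, 0.01, 0.6, 3.45, 0, 100]
    - [0.018, 0.035, 0, 0.6, 3.45, 0, 100]

```text
time: 10.85
eef_pos: [0.605, 0.2719, 0.3628]
eef_rot: [[-0.985, 0.171, 0.002], [0.171, 0.985, 0.002], [-0.001, 0.003, -1.0]]
wrist_force: [0.4, -0.1, 0.8]
width: 0.0854
gripper_force: 0.0
```

```bash
python3 - <<'E'
from h import *
np.set_printoptions(precision=4,suppress=True)
s=sensors.observe(); print(s["time"],s["eef_pos"],s["eef_rot"],s["q"])
c,K,R,t=cam("wrist"); print(-R.T@t,R[2]); save("w5",c["image"]); np.savez("w5.npz",K=K,R=R,t=t)
for n in ["clamp_handle","dock"]:
  for x in outline_of(n,"wrist")[:2]:
    ys,xs=np.nonzero(x["pixels"]); print(n,x["confidence"],x["location"],x["pixels"].sum(),[xs.min(),xs.max(),ys.min(),ys.max()])
E
```

```text
10.85 [0.605  0.2719 0.3628] [[-0.9853  0.1708  0.0015]
 [ 0.1708  0.9853  0.0025]
 [-0.0011  0.0027 -1.    ]] [ 20.495   21.6682  64.8879   0.1011  93.3121 -59.6652]
[0.5371 0.283  0.4806] [ 0.2722 -0.0448 -0.9612]
clamp_handle 0.59 [345.0, 248.9] 6120 [np.int64(302), np.int64(400), np.int64(186), np.int64(299)]
dock 0.93 [330.2, 167.8] 18346 [np.int64(254), np.int64(398), np.int64(67), np.int64(299)]
```

View pics/w5.png

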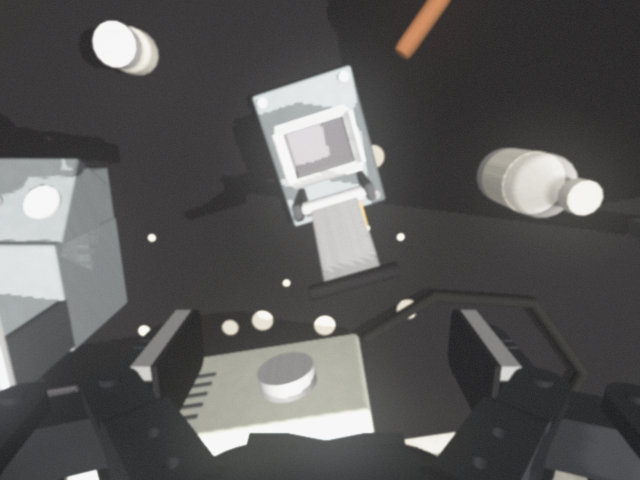

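```bash
python3 - <<'E'
from h import *
np.set_printoptions(precision=4,suppress=True)
d=np.load("w5.npz"); K,R,t=d["K"],d["R"],d["t"]
im=cv2.imread("pics/w5.png",0)
w=im[95:195,262:375]
for th in (200,225):
    m=(w>th).astype(np.uint8); n,l,st,ce=cv2.connectedComponentsWithStats(m); i=1+np.argmax(st[1:,4])
    pts=np.argwhere(l==i)[:,::-1].astype(np.float32)+[262,95]
    W=np.array([atz(p,.068,K,R,t)[:2] for p in pts],np.float32)*1000
    print(th,st[i],"outer rect",cv2.minAreaRect(W))
    # hole
    cs,h=cv2.findContours((l==i).astype(np.uint8),cv2.RETR_CCOMP,cv2.CHAIN_APPROX_NONE)
    for c,hh in zip(cs,h[0]):
        if hh[3]>=0 and len(c)>60:
            Wc=np.array([atz(p+[262,95],.068,K,R,t)[:2] for p in c[:,0,:]],np.float32)*1000; print("hole",cv2.minAreaRect(Wc))
print("handle ends",atz((312,293),.1875,K,R,t),atz((397,267),.1875,K,R,t))
for p in [(253,97),(350,66),(384,200),(297,226)]: print("base",atz(p,.008,K,R,t))
c=im[55:235,240:420]; cv2.imwrite("pics/w5c.png",cv2.resize(c,None,fx=3.3,fy=3.3,interpolation=cv2.INTER_CUBIC))
E
```

```text
200 [   0    0  106  100 5976] outer rect ((556.2139282226562, 270.99322509765625), (101.2508544921875, 93.57109832763672), 80.17403411865234)
hole ((558.5646362304688, 274.3108825683594), (45.069610595703125, 61.93254852294922), 7.898063659667969)
225 [   0    0  104   92 3111] outer rect ((545.7495727539062, 271.70025634765625), (89.05377197265625, 87.86714935302734), 1.53617262840271)
hole ((557.3966064453125, 276.8069152832031), (50.05665969848633, 67.52791595458984), 6.582456588745117)
handle ends [0.6576 0.2525 0.1875] [0.6479 0.3189 0.1875]
base [0.4968 0.2121 0.008 ]
base [0.484  0.3197 0.008 ]
base [0.632  0.3362 0.008 ]
base [0.6451 0.2316 0.008 ]
```

View pics/w5c.png

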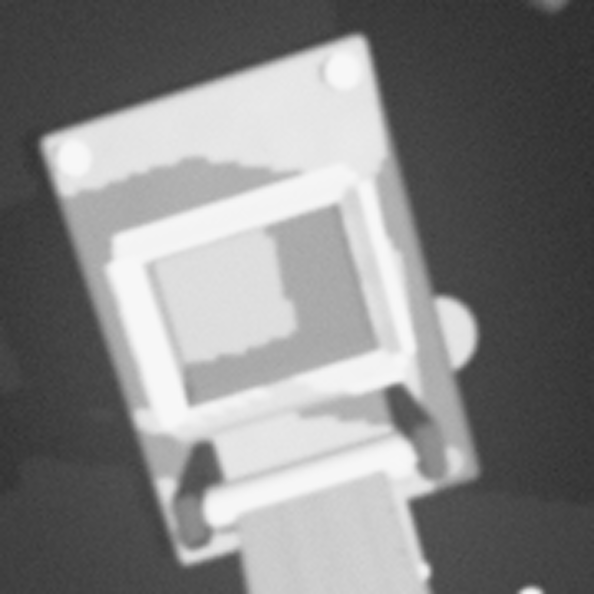

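```bash
python3 - <<'E'
from h import *
np.set_printoptions(precision=4,suppress=True)
d=np.load("w2.npz"); K,R2=d["K"],d["R"]
A2=np.array([[-0.9841,0.1774,-0.0006],[0.1774,0.9841,-0.0006],[0.0005,-0.0007,-1.]])
A1=np.array([[-0.2495,0.9684,0.0001],[0.9684,0.2495,-0.0002],[-0.0002,0.0001,-1.]])
R=R2@A2@A1.T; t=-R@np.array([.43,-.3042,.4545])
im=cv2.imread("pics/w1.png",0); w=im[170:275,375:460]
for th in (200,225,240):
    m=(w>th).astype(np.uint8); n,l,st,ce=cv2.connectedComponentsWithStats(m); i=1+np.argmax(st[1:,4])
    W=np.array([atz(p[::-1]+[170-0,375][::-1],.08,K,R,t)[:2] for p in np.argwhere(l==i)],np.float32)*1000
    print(th,st[i],cv2.minAreaRect(W))
for p in [(404,199),(446,199),(438,259),(398,258)]: print(atz(p,.08,K,R,t))
d=np.load("w5.npz"); K,R,t=d["K"],d["R"],d["t"]
h=np.array([(148,262),(342,203),(380,350),(188,405)])/3.3+[240,55]
for z in (.068,.062,.056): print(z,cv2.minAreaRect(np.array([atz(p,z,K,R,t)[:2] for p in h],np.float32)*1000))
E
```

```text
200 [  22   29   49   60 2310] ((539.337890625, -373.2698974609375), (39.74310302734375, 56.22795867919922), 11.081513404846191)
225 [  23   30   47   59 2116] ((539.2734985351562, -373.3227844238281), (38.58491134643555, 54.85755920410156), 11.443434715270996)
240 [  24   31   45   57 1892] ((539.2902221679688, -373.3664245605469), (37.01115798950195, 53.40597152709961), 11.593181610107422)
[ 0.5157 -0.35    0.08  ]
[ 0.5527 -0.3404  0.08  ]
[ 0.5642 -0.3969  0.08  ]
[ 0.5271 -0.4054  0.08  ]
0.068 ((558.4383544921875, 274.8257141113281), (43.38716125488281, 59.598289489746094), 5.988069534301758)
0.062 ((558.7491455078125, 274.7066345214844), (44.01803207397461, 60.464996337890625), 5.988116264343262)
0.056 ((559.0599365234375, 274.5874938964844), (44.64897918701172, 61.33158874511719), 5.988048076629639)
```

Emit:
send_rows:
  series:
    - [-0.0055, -0.0545, -0.004, 0, 0, 1.75, 100]
    - [-0.0055, -0.0545, -0.004, 0, 0, 1.75, 100]
    - [-0.0055, -0.0545, -0.004, 0, 0, 1.75, 100]
    - [-0.0055, -0.0545, -0.004, 0, 0, 1.75, 100]
    - [-0.0055, -0.0545, -0.004, 0, 0, 1.75, 100]
    - [-0.0055, -0.0545, -0.004, 0, 0, 1.75, 100]
    - [-0.0055, -0.0545, -0.004, 0, 0, 1.75, 100]
    - [-0.0055, -0.0545, -0.004, 0, 0, 1.75, 100]

```text
time: 12.0
eef_pos: [0.5578, -0.1682, 0.3306]
eef_rot: [[-0.997, -0.072, 0.001], [-0.072, 0.997, 0.002], [-0.001, 0.002, -1.0]]
wrist_force: [1.6, -0.8, -1.1]
width: 0.0853
gripper_force: 0.0
```

Emit:
send_rows:
  series:
    - [-0.0055, -0.052, -0.015, 0, 0, 1.75, 100]
    - [-0.0055, -0.052, -0.015, 0, 0, 1.75, 100]
    - [-0.0055, -0.052, -0.015, 0, 0, 1.75, 100]
    - [-0.0055, -0.052, -0.015, 0, 0, 1.75, 100]
    - [0, 0, -0.03, 0, 0, 0, 100]
    - [0, 0, -0.03, 0, 0, 0, 100]
    - [0, 0, 0, 0, 0, 0, 100]

```text
time: 12.88
eef_pos: [0.5344, -0.3731, 0.208]
eef_rot: [[-0.981, -0.192, -0.004], [-0.192, 0.981, 0.007], [0.003, 0.008, -1.0]]
wrist_force: [1.0, 0.5, -0.8]
width: 0.0857
gripper_force: 0.0
```

```bash
python3 - <<'E'
from h import *
np.set_printoptions(precision=4,suppress=True)
s=sensors.observe(); print(s["time"],s["eef_pos"],s["eef_rot"],s["q"])
c,K,R,t=cam("wrist"); im=cv2.cvtColor(c["image"],cv2.COLOR_RGB2GRAY)
for x in outline_of("cartridge_mid","wrist")[:1]:
    m=x["pixels"]; ys,xs=np.nonzero(m); print(x["confidence"],x["location"],m.sum(),[xs.min(),xs.max(),ys.min(),ys.max()])
    for th in (200,225):
        mm=(m&(im>th)).astype(np.uint8); n,l,st,ce=cv2.connectedComponentsWithStats(mm); i=1+np.argmax(st[1:,4])
        W=np.array([atz(p[::-1],.08,K,R,t)[:2] for p in np.argwhere(l==i)],np.float32)*1000; print(cv2.minAreaRect(W))
E
```

```text
12.875 [ 0.5344 -0.3731  0.208 ] [[-0.9814 -0.1919 -0.0045]
 [-0.1919  0.9814  0.0073]
 [ 0.003   0.008  -1.    ]] [ -38.7177   25.9184   80.0345    0.1713   74.5081 -139.8296]
0.75 [319.4, 237.9] 7109 [np.int64(274), np.int64(366), np.int64(195), np.int64(276)]
((538.627685546875, -374.79638671875), (38.0206298828125, 54.375892639160156), 10.969440460205078)
((538.8721313476562, -374.5659484863281), (37.35039520263672, 53.201133728027344), 10.968385696411133)
```

Emit:
send_rows:
  series:
    - [0.0022, -0.0006, -0.03, 0, 0, 0, 100]
    - [0.0022, -0.0006, -0.035, 0, 0, 0, 100]
    - [0, 0, -0.035, 0, 0, 0, 100]
    - [0, 0, -0.032, 0, 0, 0, 100]
    - [0, 0, -0.01, 0, 0, 0, 100]
    - [0, 0, 0, 0, 0, 0, 100]
  force: 40

```text
time: 13.72
eef_pos: [0.5424, -0.3756, 0.0703]
eef_rot: [[-0.981, -0.193, 0.003], [-0.193, 0.981, 0.002], [-0.003, 0.002, -1.0]]
wrist_force: [0.6, 0.5, 0.2]
width: 0.0856
gripper_force: 0.0
```

Emit:
send_rows:
  series:
    - [0, 0, 0, 0, 0, 0, 40]
    - [0, 0, 0, 0, 0, 0, 40]
    - [0, 0, 0, 0, 0, 0, 40]
    - [0, 0, 0, 0, 0, 0, 40]
  force: 40

```text
time: 14.22
eef_pos: [0.543, -0.3761, 0.0714]
eef_rot: [[-0.981, -0.193, 0.005], [-0.193, 0.981, 0.001], [-0.005, -0.0, -1.0]]
wrist_force: [-0.2, 0.9, 5.4]
width: 0.0553
gripper_force: 43.6
```

Emit:
send_rows:
  series:
    - [0, 0, 0.03, 0, 0, 0, 40]
    - [0, 0, 0.055, 0, 0, 0, 40]
    - [0, 0, 0.055, 0, 0, 0, 40]
    - [0, 0, 0.055, 0, 0, 0, 40]
    - [0, 0.03, 0.055, 0, 0, 0, 40]
    - [0.0016, 0.054, 0.015, 0, 0, -0.33, 40]
    - [0.0016, 0.054, 0, 0, 0, -0.33, 40]
    - [0.0016, 0.054, 0, 0, 0, -0.33, 40]

```text
time: 15.22
eef_pos: [0.5463, -0.1819, 0.335]
eef_rot: [[-0.985, -0.175, 0.003], [-0.175, 0.985, 0.003], [-0.003, 0.002, -1.0]]
wrist_force: [0.8, -0.5, -1.3]
width: 0.0556
gripper_force: 43.0
```

Emit:
send_rows:
  series:
    - [0.0016, 0.054, 0, 0, 0, -0.33, 40]
    - [0.0016, 0.054, 0, 0, 0, -0.33, 40]
    - [0.0016, 0.054, 0, 0, 0, -0.33, 40]
    - [0.0016, 0.054, 0, 0, 0, -0.33, 40]
    - [0.0016, 0.054, 0, 0, 0, -0.33, 40]
    - [0.0016, 0.054, 0, 0, 0, -0.33, 40]
    - [0.0016, 0.054, 0, 0, 0, -0.33, 40]
    - [0.0016, 0.054, 0, 0, 0, -0.33, 40]

```text
time: 16.23
eef_pos: [0.559, 0.2502, 0.3345]
eef_rot: [[-0.991, -0.13, 0.002], [-0.13, 0.991, 0.002], [-0.003, 0.002, -1.0]]
wrist_force: [0.5, -0.4, -1.3]
width: 0.0555
gripper_force: 43.0
```

Emit:
send_rows:
  series:
    - [0.001, 0.026, -0.01, 0, 0, -0.33, 40]
    - [0, 0, -0.03, 0, 0, 0, 40]
    - [0, 0, 0, 0, 0, 0, 40]

```text
time: 16.6
eef_pos: [0.5584, 0.2743, 0.2917]
eef_rot: [[-0.992, -0.126, -0.004], [-0.126, 0.992, 0.0], [0.004, 0.001, -1.0]]
wrist_force: [-0.4, -1.3, -1.0]
width: 0.0557
gripper_force: 43.0
```

```bash
python3 - <<'E'
from h import *
np.set_printoptions(precision=4,suppress=True)
s=sensors.observe(); print(s["time"],s["eef_pos"],s["eef_rot"],s["width"],s["gripper_force"],s["wrist_force"])
c,K,R,t=cam("wrist"); im=cv2.cvtColor(c["image"],cv2.COLOR_RGB2GRAY); save("w6",c["image"]); np.savez("w6.npz",K=K,R=R,t=t)
z=s["eef_pos"][2]-.0714+.08
for x in outline_of("cartridge_mid","wrist")[:1]:
    m=x["pixels"]; ys,xs=np.nonzero(m); print(x["confidence"],x["location"],m.sum(),[xs.min(),xs.max(),ys.min(),ys.max()])
    for th in (150,200,225):
        mm=(m&(im>th)).astype(np.uint8); n,l,st,ce=cv2.connectedComponentsWithStats(mm); i=1+np.argmax(st[1:,4])
        W=np.array([atz(p[::-1],z,K,R,t)[:2] for p in np.argwhere(l==i)],np.float32)*1000; print(cv2.minAreaRect(W))
E
```

```text
16.6 [0.5584 0.2743 0.2917] [[-0.9921 -0.1258 -0.0039]
 [-0.1258  0.9921  0.0001]
 [ 0.0039  0.0006 -1.    ]] 0.05565619331479832 43.010178208351135 [-0.4427 -1.2865 -0.9707]
0.73 [325.8, 320.1] 31472 [np.int64(229), np.int64(422), np.int64(225), np.int64(407)]
((553.9365844726562, 273.09521484375), (39.3648681640625, 55.01530456542969), 7.216813564300537)
((554.1906127929688, 273.2839050292969), (38.09453582763672, 54.13539505004883), 7.211908340454102)
((554.6329345703125, 273.4404602050781), (37.17765808105469, 53.81181716918945), 7.2118706703186035)
```

Emit:
send_rows:
  series:
    - [0.002, 0.0007, -0.03, 0, 0, 0, 40]
    - [0.002, 0.0007, -0.035, 0, 0, 0, 40]
    - [0, 0, -0.035, 0, 0, 0, 40]
    - [0, 0, -0.025, 0, 0, 0, 40]
    - [0, 0, 0, 0, 0, 0, 40]
    - [0, 0, 0, 0, 0, 0, 40]

```text
time: 17.45
eef_pos: [0.5659, 0.2761, 0.1714]
eef_rot: [[-0.992, -0.124, 0.005], [-0.124, 0.992, 0.004], [-0.006, 0.003, -1.0]]
wrist_force: [0.6, 0.6, -0.9]
width: 0.0554
gripper_force: 43.0
```

```bash
python3 - <<'E'
from h import *
np.set_printoptions(precision=4,suppress=True)
s=sensors.observe(); print(s["time"],s["eef_pos"],s["eef_rot"][:,2],s["wrist_force"])
for nm in ("scene","side"):
    c,K,R,t=cam(nm); im=c["image"]; u,v=proj([[.5587,.2745,.1]],K,R,t)[0].astype(int)
    cr=cv2.resize(im[v-60:v+60,u-65:u+65],(400,370),interpolation=cv2.INTER_CUBIC)
    # overlay expected pocket rim inner rect z=.068
    a=np.radians(7.2);X=np.array([np.cos(a),np.sin(a),0]);Y=np.array([-X[1],X[0],0]);C=np.array([.5587,.2745,.068])
    P=proj([C+sx*.023*X+sy*.031*Y for sx,sy in((1,1),(1,-1),(-1,-1),(-1,1))],K,R,t)
    q=((P-[u-65,v-60])*[400/130,370/120]).astype(int); cv2.polylines(cr,[q.reshape(-1,1,2)],True,(255,0,0),1)
    B=np.r_[s["eef_pos"]+np.array([-.0044,-.0012,-.0714])]
    P=proj([B+sx*.02*X+sy*.028*Y for sx,sy in((1,1),(1,-1),(-1,-1),(-1,1))],K,R,t)
    q=((P-[u-65,v-60])*[400/130,370/120]).astype(int); cv2.polylines(cr,[q.reshape(-1,1,2)],True,(0,255,0),1)
    globals()[nm]=cr
save("d1",np.hstack([scene,side]))
E
```

```text
17.45 [0.5659 0.2761 0.1714] [ 0.0052  0.0039 -1.    ] [ 0.5858  0.6036 -0.9415]
```

View pics/d1.png

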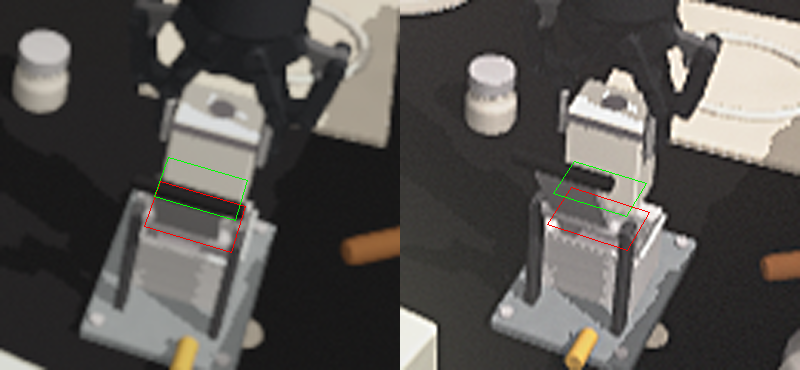

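Emit:
send_rows:
  series:
    - [-0.0026, -0.0004, -0.015, 0, 0, 0, 40]
    - [0, 0, -0.01, 0, 0, 0, 40]
    - [0, 0, 0, 0, 0, 0, 40]
    - [0, 0, 0, 0, 0, 0, 40]

```text
time: 18.05
eef_pos: [0.5619, 0.2756, 0.1441]
eef_rot: [[-0.992, -0.125, 0.002], [-0.125, 0.992, 0.003], [-0.002, 0.002, -1.0]]
wrist_force: [-0.2, 0.2, -1.3]
width: 0.0554
gripper_force: 43.0
```

Aligned within ~1 mm; lowering gently.

Emit:
send_rows:
  series:
    - [0.0005, 0, -0.01, 0, 0, 0, 40]
    - [0, 0, -0.01, 0, 0, 0, 40]
    - [0, 0, -0.008, 0, 0, 0, 40]
    - [0, 0, 0, 0, 0, 0, 40]

```text
time: 18.55
eef_pos: [0.5616, 0.2753, 0.1151]
eef_rot: [[-0.992, -0.125, -0.0], [-0.125, 0.992, 0.002], [-0.0, 0.002, -1.0]]
wrist_force: [-0.7, 0.1, -0.5]
width: 0.0552
gripper_force: 43.0
```

Emit:
send_rows:
  series:
    - [0, 0, -0.006, 0, 0, 0, 40]
    - [0, 0, -0.005, 0, 0, 0, 40]
    - [0, 0, -0.002, 0, 0, 0, 40]
    - [0, 0, 0, 0, 0, 0, 40]

```text
time: 19.05
eef_pos: [0.5623, 0.2756, 0.1032]
eef_rot: [[-0.992, -0.125, 0.002], [-0.125, 0.992, 0.003], [-0.002, 0.002, -1.0]]
wrist_force: [-0.5, 0.9, -1.8]
width: 0.0555
gripper_force: 43.0
```

Emit:
send_rows:
  series:
    - [0, 0, -0.002, 0, 0, 0, 40]
    - [0, 0, 0, 0, 0, 0, 80]
    - [0, 0, 0, 0, 0, 0, 80]
    - [0, 0, 0, 0, 0, 0, 80]
    - [0, 0, 0.03, 0, 0, 0, 80]
    - [0, 0, 0.05, 0, 0, 0, 80]
    - [0, 0, 0.05, 0, 0, 0, 80]
    - [0, 0, 0.05, 0, 0, 0, 80]

```text
time: 20.05
eef_pos: [0.5622, 0.2755, 0.2831]
eef_rot: [[-0.992, -0.125, 0.002], [-0.125, 0.992, 0.003], [-0.003, 0.002, -1.0]]
wrist_force: [1.7, -0.6, 0.8]
width: 0.0683
gripper_force: 0.0
```

```bash
python3 - <<'E'
from h import *
np.set_printoptions(precision=4,suppress=True)
s=sensors.observe(); print(s["time"],s["eef_pos"],s["eef_rot"],s["q"],s["wrist_force"])
c,K,R,t=cam("wrist"); im=cv2.cvtColor(c["image"],cv2.COLOR_RGB2GRAY); save("w7",c["image"])
for x in outline_of("cartridge_mid","wrist")[:1]:
    m=x["pixels"]; ys,xs=np.nonzero(m); print(x["confidence"],x["location"],m.sum(),[xs.min(),xs.max(),ys.min(),ys.max()])
    for th in (150,200):
        mm=(m&(im>th)).astype(np.uint8); n,l,st,ce=cv2.connectedComponentsWithStats(mm); i=1+np.argmax(st[1:,4])
        print(cv2.minAreaRect(np.array([atz(p[::-1],.11,K,R,t)[:2] for p in np.argwhere(l==i)],np.float32)*1000))
for x in outline_of("clamp_handle","wrist")[:2]:
    m=x["pixels"]; ys,xs=np.nonzero(m); print("clamp",x["confidence"],x["location"],m.sum(),[xs.min(),xs.max(),ys.min(),ys.max()])
E
```

```text
20.05 [0.5622 0.2755 0.2831] [[-0.9922 -0.1248  0.0023]
 [-0.1248  0.9922  0.0028]
 [-0.0026  0.0025 -1.    ]] [ 22.1873  20.5627  77.747    0.0991  81.5086 -74.9947] [ 1.7481 -0.6012  0.7522]
0.68 [323.4, 212.5] 5190 [np.int64(285), np.int64(365), np.int64(178), np.int64(245)]
((554.391357421875, 273.9970397949219), (48.754913330078125, 56.597373962402344), 7.132140636444092)
((558.9134521484375, 274.5628967285156), (39.64013671875, 56.597373962402344), 7.132140636444092)
clamp 0.89 [323.1, 350.4] 10777 [np.int64(263), np.int64(380), np.int64(268), np.int64(411)]
```

```bash
python3 - <<'E'
from h import *
np.set_printoptions(precision=4,suppress=True)
d=np.load("w5.npz"); V={}
V["w"]=(d["K"],d["R"],d["t"]); 
for n in ("scene","side"): V[n]=cam(n)[1:]
def tri(obs):
    A=[];y=[]
    for n,p in obs:
        o,dd=ray(p,*V[n]); dd/=np.linalg.norm(dd); P=np.eye(3)-np.outer(dd,dd); A.append(P);y.append(P@o)
    A=np.vstack(A);y=np.hstack(y); x=np.linalg.lstsq(A,y,rcond=None)[0]; return x,np.abs(A@x-y).max()
print("corner near dock",tri([("scene",(376,345)),("w",(358,335))]),tri([("side",(357,338)),("w",(358,335))]))
print("corner near console",tri([("scene",(230,282)),("side",(240,284))]))
for z in (.1,.14,.18): print(z,atz((203,355),z,*V["w"]),atz((358,335),z,*V["w"]),atz((376,345),z,*V["scene"]))
for n in ("scene","side"):
  for x in outline_of("clamp_handle",n)[:1]: print(n,x["confidence"],x["location"],proj([[.6528,.2867,.1875]],*V[n]))
E
```

```text
corner near dock (array([0.7606, 0.2742, 0.0779]), np.float64(0.006919946990512821)) (array([0.7485, 0.2693, 0.108 ]), np.float64(0.011951766304770184))
corner near console (array([ 0.8084, -0.0165,  0.1552]), np.float64(0.009803593626179663))
0.1 [0.7422 0.1199 0.1   ] [0.747  0.2813 0.1   ] [0.776  0.2714 0.1   ]
0.14 [0.7206 0.137  0.14  ] [0.725  0.2815 0.14  ] [0.8029 0.279  0.14  ]
0.18 [0.6991 0.1542 0.18  ] [0.7029 0.2816 0.18  ] [0.8297 0.2866 0.18  ]
scene 0.88 [411.6, 280.6] [[414.7216 273.0193]]
side 0.76 [400.8, 296.2] [[396.3982 287.1628]]
```

Emit:
send_rows:
  series:
    - [0.042, 0.005, 0, 0, 0, 0, 0]
    - [0.042, 0.005, 0, 0, 0, 0, 0]
    - [0.042, 0.005, 0, 0, 0, 0, 0]
    - [0, 0, -0.02, 0, 0, 0, 0]
    - [0, 0, -0.03, 0, 0, 0, 0]
    - [0, 0, -0.03, 0, 0, 0, 0]
    - [0, 0, 0, 0, 0, 0, 0]

```text
time: 21.28
eef_pos: [0.6856, 0.2896, 0.1957]
eef_rot: [[-0.992, -0.125, -0.008], [-0.125, 0.992, -0.001], [0.008, 0.0, -1.0]]
wrist_force: [-0.1, 0.8, -0.7]
width: 0.0003
gripper_force: 0.0
```

Emit:
send_rows:
  series:
    - [-0.012, -0.0015, 0, 0, 0, 0, 0]
    - [-0.012, -0.0015, 0, 0, 0, 0, 0]
    - [-0.012, -0.0015, 0, 0, 0, 0, 0]
    - [-0.012, -0.0015, 0, 0, 0, 0, 0]
    - [-0.012, -0.0015, 0, 0, 0, 0, 0]
    - [-0.012, -0.0015, 0, 0, 0, 0, 0]
    - [-0.012, -0.0015, 0, 0, 0, 0, 0]
    - [0, 0, 0, 0, 0, 0, 0]

```text
time: 22.28
eef_pos: [0.6029, 0.2799, 0.2012]
eef_rot: [[-0.992, -0.125, 0.001], [-0.125, 0.992, 0.002], [-0.001, 0.002, -1.0]]
wrist_force: [0.0, 0.1, -0.2]
width: -0.0
gripper_force: 0.0
```

```bash
cat > cl.py <<'E'
from h import *
np.set_printoptions(precision=4,suppress=True)
s=sensors.observe(); print(s["time"],s["eef_pos"],s["wrist_force"])
a=np.radians(7.2);X=np.array([np.cos(a),np.sin(a),0])
C=np.array([.5587,.2745,0])
import sys
for n in sys.argv[1:]:
    c,K,R,t=cam(n)
    r=outline_of("clamp_handle",n)
    if r:
        x=r[0]; ys,xs=np.nonzero(x["pixels"]); print(n,round(x["confidence"],2),x["location"],xs.min(),xs.max(),ys.min(),ys.max(),x["pixels"].sum())
        for th in (2.1,1.7,1.3,.9,.5,.2,0): print("  ",th,proj([C+X*(.047-.095*np.cos(th))+[0,0,.1055+.095*np.sin(th)],C+X*(.047-.05*np.cos(th))+[0,0,.1055+.05*np.sin(th)]],K,R,t).round().tolist())
E
python3 cl.py scene side
```

```text
22.275 [0.6029 0.2799 0.2012] [ 0.0204  0.1274 -0.2491]
scene 0.61 [412.1, 272.3] 401 431 248 290 726
   2.1 [[415.0, 273.0], [414.0, 278.0]]
   1.7 [[420.0, 256.0], [417.0, 270.0]]
   1.3 [[424.0, 244.0], [419.0, 263.0]]
   0.9 [[426.0, 239.0], [420.0, 261.0]]
   0.5 [[427.0, 242.0], [421.0, 262.0]]
   0.2 [[425.0, 248.0], [420.0, 265.0]]
   0 [[424.0, 253.0], [420.0, 267.0]]
side 0.57 [404.6, 295.3] 391 427 265 309 713
   2.1 [[396.0, 287.0], [399.0, 295.0]]
   1.7 [[403.0, 272.0], [403.0, 287.0]]
   1.3 [[410.0, 263.0], [406.0, 283.0]]
   0.9 [[415.0, 261.0], [409.0, 281.0]]
   0.5 [[418.0, 265.0], [411.0, 283.0]]
   0.2 [[419.0, 272.0], [411.0, 286.0]]
   0 [[418.0, 278.0], [411.0, 290.0]]
```

Emit:
send_rows:
  series:
    - [0.005, 0, 0.03, 0, 0, 0, 0]
    - [0, 0, 0.03, 0, 0, 0, 0]
    - [-0.03, -0.004, 0.01, 0, 0, 0, 0]
    - [-0.03, -0.004, 0, 0, 0, 0, 0]
    - [-0.035, -0.004, 0, 0, 0, 0, 0]
    - [0, 0, 0, 0, 0, 0, 0]

```text
time: 23.22
eef_pos: [0.5122, 0.2677, 0.2715]
eef_rot: [[-0.992, -0.126, 0.001], [-0.126, 0.992, 0.002], [-0.001, 0.002, -1.0]]
wrist_force: [1.3, -0.5, -0.3]
width: 0.0
gripper_force: 0.0
```

```bash
python3 cl.py scene side wrist
```

```text
23.225 [0.5122 0.2677 0.2715] [ 1.2952 -0.4649 -0.2909]
scene 0.81 [416.8, 267.9] 400 441 241 291 1097
   2.1 [[415.0, 273.0], [414.0, 278.0]]
   1.7 [[420.0, 256.0], [417.0, 270.0]]
   1.3 [[424.0, 244.0], [419.0, 263.0]]
   0.9 [[426.0, 239.0], [420.0, 261.0]]
   0.5 [[427.0, 242.0], [421.0, 262.0]]
   0.2 [[425.0, 248.0], [420.0, 265.0]]
   0 [[424.0, 253.0], [420.0, 267.0]]
side 0.68 [410.0, 286.2] 391 435 264 309 936
   2.1 [[396.0, 287.0], [399.0, 295.0]]
   1.7 [[403.0, 272.0], [403.0, 287.0]]
   1.3 [[410.0, 263.0], [406.0, 283.0]]
   0.9 [[415.0, 261.0], [409.0, 281.0]]
   0.5 [[418.0, 265.0], [411.0, 283.0]]
   0.2 [[419.0, 272.0], [411.0, 286.0]]
   0 [[418.0, 278.0], [411.0, 290.0]]
wrist 0.59 [325.1, 254.6] 269 380 223 306 5786
   2.1 [[327.0, 479.0], [327.0, 405.0]]
   1.7 [[328.0, 446.0], [327.0, 387.0]]
   1.3 [[328.0, 384.0], [327.0, 359.0]]
   0.9 [[327.0, 313.0], [327.0, 328.0]]
   0.5 [[327.0, 255.0], [327.0, 300.0]]
   0.2 [[327.0, 228.0], [327.0, 285.0]]
   0 [[327.0, 219.0], [327.0, 279.0]]
```

Emit:
send_rows:
  series:
    - [0, 0, -0.02, 0, 0, 0, 0]
    - [0, 0, -0.03, 0, 0, 0, 0]
    - [0, 0, -0.03, 0, 0, 0, 0]
    - [0, 0, -0.022, 0, 0, 0, 0]
    - [0, 0, 0, 0, 0, 0, 0]

```text
time: 24.15
eef_pos: [0.5137, 0.2675, 0.1672]
eef_rot: [[-0.992, -0.124, -0.002], [-0.124, 0.992, 0.001], [0.002, 0.001, -1.0]]
wrist_force: [0.1, 0.3, 0.7]
width: -0.0004
gripper_force: 0.0
```

Emit:
send_rows:
  series:
    - [0, 0, -0.005, 0, 0, 0, 0]
    - [0, 0, -0.004, 0, 0, 0, 0]
    - [0, 0, -0.004, 0, 0, 0, 0]
    - [0, 0, 0, 0, 0, 0, 0]

```text
time: 24.65
eef_pos: [0.5144, 0.2681, 0.1564]
eef_rot: [[-0.992, -0.125, 0.002], [-0.125, 0.992, 0.003], [-0.003, 0.002, -1.0]]
wrist_force: [-0.4, 0.6, -0.3]
width: 0.0001
gripper_force: 0.0
```

Emit:
send_rows:
  series:
    - [-0.0003, 0, -0.004, 0, 0, 0, 0]
    - [-0.0003, 0, -0.004, 0, 0, 0, 0]
    - [-0.0003, 0, -0.004, 0, 0, 0, 0]
    - [-0.0003, 0, -0.004, 0, 0, 0, 0]
    - [0, 0, 0, 0, 0, 0, 0]

```text
time: 25.28
eef_pos: [0.5129, 0.268, 0.1398]
eef_rot: [[-0.992, -0.125, 0.001], [-0.125, 0.992, 0.002], [-0.001, 0.002, -1.0]]
wrist_force: [-1.1, -0.2, -1.2]
width: 0.0
gripper_force: 0.0
```

Emit:
send_rows:
  series:
    - [0, 0, -0.002, 0, 0, 0, 0]
    - [0, 0, -0.002, 0, 0, 0, 0]
    - [0, 0, -0.002, 0, 0, 0, 0]
    - [0, 0, 0, 0, 0, 0, 0]

```text
time: 25.78
eef_pos: [0.5134, 0.2682, 0.1362]
eef_rot: [[-0.992, -0.125, 0.003], [-0.125, 0.992, 0.003], [-0.004, 0.003, -1.0]]
wrist_force: [-2.4, -0.8, 10.7]
width: 0.0001
gripper_force: 5.6
```

Emit:
send_rows:
  series:
    - [0, 0, -0.002, 0, 0, 0, 0]
    - [0, 0, -0.002, 0, 0, 0, 0]
    - [0, 0, 0, 0, 0, 0, 0]

```text
time: 26.15
eef_pos: [0.5135, 0.2683, 0.1356]
eef_rot: [[-0.992, -0.125, 0.005], [-0.125, 0.992, 0.004], [-0.006, 0.003, -1.0]]
wrist_force: [-9.1, -4.4, 32.2]
width: -0.0005
gripper_force: 16.1
```

Emit:
send_rows:
  series:
    - [0, 0, 0.02, 0, 0, 0, 0]
    - [0, 0, 0.04, 0, 0, 0, 0]
    - [0, 0, 0.05, 0, 0, 0, 0]
    - [0, 0, 0.05, 0, 0, 0, 0]
    - [0, 0, 0, 0, 0, 0, 0]

```text
time: 26.78
eef_pos: [0.5158, 0.2693, 0.2955]
eef_rot: [[-0.992, -0.125, 0.012], [-0.125, 0.992, 0.007], [-0.013, 0.005, -1.0]]
wrist_force: [0.7, -0.2, -0.3]
width: -0.0004
gripper_force: 0.0
```

```bash
python3 cl.py wrist; python3 - <<'E'
from h import *
c,K,R,t=cam("wrist"); im=cv2.cvtColor(c["image"],cv2.COLOR_RGB2GRAY)
print(im[180:330:4,327].tolist()); print(im[180:330:4,300].tolist())
E
```

```text
26.775 [0.5158 0.2693 0.2955] [ 0.7206 -0.2433 -0.3197]
wrist 0.83 [320.0, 246.5] 277 369 201 306 5939
   2.1 [[325.0, 447.0], [325.0, 381.0]]
   1.7 [[325.0, 414.0], [325.0, 364.0]]
   1.3 [[325.0, 357.0], [325.0, 338.0]]
   0.9 [[325.0, 293.0], [325.0, 309.0]]
   0.5 [[325.0, 241.0], [325.0, 284.0]]
   0.2 [[325.0, 217.0], [325.0, 271.0]]
   0 [[325.0, 209.0], [325.0, 266.0]]
[184, 183, 186, 185, 187, 140, 138, 109, 68, 77, 75, 208, 234, 233, 233, 234, 235, 234, 235, 235, 234, 234, 235, 234, 234, 234, 234, 234, 226, 75, 65, 67, 63, 63, 61, 59, 57, 52]
[184, 185, 184, 162, 134, 135, 136, 105, 70, 69, 70, 204, 234, 232, 233, 233, 232, 232, 233, 233, 233, 233, 233, 233, 233, 232, 233, 233, 231, 231, 231, 230, 101, 58, 59, 64, 55, 53]
```

Emit:
send_rows:
  series:
    - [-0.006, -0.0506, -0.005, 0, 0, -2.85, 0]
    - [-0.006, -0.0506, -0.005, 0, 0, -2.85, 0]
    - [-0.006, -0.0506, -0.005, 0, 0, -2.85, 0]
    - [-0.006, -0.0506, -0.005, 0, 0, -2.85, 0]
    - [-0.006, -0.0506, -0.005, 0, 0, -2.85, 0]
    - [-0.006, -0.0506, -0.005, 0, 0, -2.85, 0]
    - [0, 0, -0.0155, -1.2, -6.9, 0, 0]
    - [0, 0, -0.0155, -1.2, -6.9, 0, 0]

```text
time: 27.92
eef_pos: [0.4764, -0.0365, 0.2272]
eef_rot: [[-0.955, 0.174, 0.241], [0.17, 0.985, -0.04], [-0.245, 0.003, -0.97]]
wrist_force: [-0.2, 1.0, 0.0]
width: 0.0001
gripper_force: 0.0
```

Emit:
send_rows:
  series:
    - [0, 0, -0.0155, -1.2, -6.9, 0, 0]
    - [0, 0, -0.0155, -1.2, -6.9, 0, 0]
    - [0, 0, 0, 0, 0, 0, 0]

```text
time: 28.3
eef_pos: [0.4704, -0.0344, 0.1932]
eef_rot: [[-0.875, 0.171, 0.454], [0.153, 0.985, -0.077], [-0.46, 0.002, -0.888]]
wrist_force: [0.1, 0.6, -0.6]
width: 0.0002
gripper_force: 0.0
```

```bash
python3 - <<'E'
from h import *
np.set_printoptions(precision=4,suppress=True)
s=sensors.observe(); p=np.array(s["eef_pos"]);A=np.array(s["eef_rot"]); print(s["time"],p,A,s["q"])
k=np.array([.5376,-.0441,.1115]);n=np.array([-.5509,.0961,.829])
print("tip",p+.025*A[:,2],"to contact",k+.034*n-(p+.025*A[:,2]),"to home",k+.014*n-(p+.025*A[:,2]))
c,K,R,t=cam("wrist")
for x in outline_of("knob_grip","wrist")[:1]:
    ys,xs=np.nonzero(x["pixels"]); print(x["confidence"],x["location"],[xs.min(),xs.max(),ys.min(),ys.max()],proj([k+.02*n],K,R,t))
a=np.radians(7.2);X=np.array([np.cos(a),np.sin(a),0]);Y=np.array([-X[1],X[0],0]);C=np.array([.5587,.2745,0])
for nm in ("scene","side"):
    c,K,R,t=cam(nm); im=cv2.cvtColor(c["image"],cv2.COLOR_RGB2GRAY)
    for off in (-.028,.028):
        for th in (0,.2):
            u,v=proj([C+Y*off+X*(.047-.095*np.cos(th))+[0,0,.1055+.095*np.sin(th)]],K,R,t)[0]; print(nm,off,th,u.round(1),v.round(1))
        print(int(v)-8,im[int(v)-8:int(v)+16,int(round(u))].tolist())
E
```

```text
28.3 [ 0.4704 -0.0344  0.1932] [[-0.8745  0.1711  0.4537]
 [ 0.1531  0.9852 -0.0766]
 [-0.4602  0.0025 -0.8878]] [ -9.1769   3.7323 123.0098  -0.4236  25.8618 -88.9525]
tip [ 0.4818 -0.0363  0.171 ] to contact [ 0.0371 -0.0045 -0.0314] to home [ 0.0481 -0.0065 -0.0479]
0.58 [331.9, 286.6] [np.int64(304), np.int64(356), np.int64(268), np.int64(305)] [[329.4086 300.3284]]
scene -0.028 0 411.6 250.0
scene -0.028 0.2 412.7 244.4
236 [210, 210, 211, 211, 211, 192, 156, 132, 33, 35, 36, 35, 36, 40, 40, 40, 99, 154, 176, 188, 200, 198, 196, 195]
scene 0.028 0 436.9 257.0
scene 0.028 0.2 438.3 251.5
243 [212, 212, 212, 204, 179, 142, 90, 35, 36, 36, 35, 34, 35, 35, 37, 35, 30, 26, 31, 35, 35, 35, 35, 34]
side -0.028 0 406.9 274.7
side -0.028 0.2 407.1 268.8
260 [50, 57, 55, 52, 45, 33, 32, 123, 235, 243, 174, 148, 62, 54, 54, 50, 45, 42, 40, 66, 185, 241, 222, 213]
side 0.028 0 430.0 281.6
side 0.028 0.2 430.4 275.7
267 [229, 230, 230, 230, 230, 230, 231, 237, 225, 185, 169, 38, 55, 56, 54, 50, 48, 50, 55, 53, 54, 56, 55, 53]
```

Emit:
send_rows:
  series:
    - [0.0113, 0, 0.0075, 0, 0, 0, 0]
    - [0.0044, -0.0008, -0.0066, 0, 0, 0, 0]
    - [0.0044, -0.0008, -0.0066, 0, 0, 0, 0]
    - [0.0044, -0.0008, -0.0066, 0, 0, 0, 0]
    - [0.0044, -0.0008, -0.0066, 0, 0, 0, 0]
    - [0, 0, 0, 0, 0, 0, 0]

```text
time: 29.25
eef_pos: [0.5059, -0.0387, 0.1784]
eef_rot: [[-0.869, 0.171, 0.464], [0.152, 0.985, -0.078], [-0.47, 0.003, -0.883]]
wrist_force: [-0.3, 0.5, -0.5]
width: -0.0
gripper_force: 0.0
```

Emit:
send_rows:
  series:
    - [-0.0066, 0.001, -0.0045, 0, 0, 0, 0]
    - [0.003, -0.0005, -0.0045, 0, 0, 0, 0]
    - [0, 0, 0, 0, 0, 0, 0]
    - [0, 0, 0, 0, 0, 0, 0]

```text
time: 29.75
eef_pos: [0.5027, -0.0382, 0.1706]
eef_rot: [[-0.868, 0.171, 0.466], [0.152, 0.985, -0.078], [-0.472, 0.003, -0.882]]
wrist_force: [0.3, 0.2, -0.1]
width: -0.0002
gripper_force: 0.0
```

Emit:
send_rows:
  series:
    - [0.0044, -0.0008, -0.0066, 0, 0, 0, 0]
    - [0.0033, -0.0006, -0.005, 0, 0, 0, 0]
    - [0.0033, -0.0006, -0.005, 0, 0, 0, 0]
    - [0.0033, -0.0006, -0.005, 0, 0, 0, 0]
    - [0.0022, -0.0004, -0.0033, 0, 0, 0, 0]
    - [0, 0, 0, 0, 0, 0, 0]

```text
time: 30.5
eef_pos: [0.5179, -0.041, 0.1464]
eef_rot: [[-0.868, 0.171, 0.466], [0.152, 0.985, -0.079], [-0.472, 0.003, -0.881]]
wrist_force: [-12.5, 1.1, 19.5]
width: -0.0003
gripper_force: 11.4
```

Emit:
send_rows:
  series:
    - [-0.0033, 0.0006, 0.005, 0, 0, 0, 0]
    - [-0.011, 0.002, 0.0166, 0, 0, 0, 0]
    - [-0.0165, 0.003, 0.025, 0, 0, 0, 0]
    - [-0.0165, 0.003, 0.025, 0, 0, 0, 55]
    - [0, 0, 0.02, 0.5, 2.5, 0, 70]
    - [0, 0, 0, 0, 0, 0, 70]
    - [0, 0, 0, 0, 0, 0, 70]

```text
time: 31.38
eef_pos: [0.4712, -0.0325, 0.2361]
eef_rot: [[-0.889, 0.171, 0.425], [0.156, 0.985, -0.071], [-0.431, 0.004, -0.902]]
wrist_force: [-1.2, -0.6, -0.1]
width: 0.0599
gripper_force: 0.0
```

```bash
python3 - <<'E'
from h import *
np.set_printoptions(precision=4,suppress=True)
s=sensors.observe(); print(s["time"],s["eef_pos"],s["width"],s["wrist_force"])
k=np.array([.5376,-.0441,.1115]);n=np.array([-.5509,.0961,.829])
c,K,R,t=cam("wrist"); im=cv2.cvtColor(c["image"],cv2.COLOR_RGB2GRAY)
P=proj([k+.014*n,k+.034*n],K,R,t); print("in/out disc predicted",P)
for x in outline_of("knob_grip","wrist")[:1]:
    ys,xs=np.nonzero(x["pixels"]); print(x["confidence"],x["location"],[xs.min(),xs.max(),ys.min(),ys.max()])
    mm=np.zeros_like(im);mm[ys.min():ys.max()+1,xs.min():xs.max()+1]=1
    sub=(im>190)*mm; n_,l,st,ce=cv2.connectedComponentsWithStats(sub.astype(np.uint8))
    print(st[1:],ce[1:])
for o in ("cartridge_mid","jar","mug","bottle","brush","spatula"):
    pass
E
```

```text
31.375 [ 0.4712 -0.0325  0.2361] 0.059898866854399935 [-1.222  -0.5611 -0.1141]
in/out disc predicted [[325.3052 248.5676]
 [325.4042 253.6374]]
0.73 [324.1, 245.6] [np.int64(303), np.int64(348), np.int64(223), np.int64(270)]
[[338 223  11  15  68]
 [312 234  29  29 660]
 [333 254  16  17  94]] [[345.2353 227.4265]
 [325.8197 247.8303]
 [343.9362 265.7553]]
```

```bash
python3 -c "
from cell import job_done
print(job_done())"
```

```text
the job is handed in; nothing more can be done
None
```

The job is handed in at about 31 s: the knob was pulled to its detent, the cartridge stood in the dock with the clamp closed and pressed home, then the knob pushed back in. Camera checks showed the clamp closed and the knob in; I did not re-check the bystanders, but no move came near them.

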